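# Check a film applicator's gap with a gauge blade

### The job

Check the gap of the film applicator: slide the steel gauge blade along the bed, nose first, into the gap under the bridge until its orange line is level with the bridge's front face. Leave it lying flat there, and do not disturb the other things on the bench.

Things in the scene. Friction and masses are not known exactly. Their poses are not given: they have to be found in the camera images.
- applicator: Film applicator, fixed: blue metal bed 260 x 110 mm, top 8 above the worktop, and across it a grey bridge 90 wide, 47 high (59 with its two round screws). Origin: on the worktop at mid-width, directly below the bridge's front face (flat steel strip). +x points level into the gap (direction of insertion), z up; the bed spans x -190 to +70, the bridge 0 to 45
- gap (a point): Middle of the gap's mouth: on the bed's top, in the plane of the bridge's front face; axes as the applicator's. The gap under the bridge is 30 mm wide, 7 high and goes right through. White guides 6 high on the bed lead to it: parallel, 30 apart from x = -30 to 0, opening to 58 apart at x = -70
- gauge: Steel gauge blade loose on the bed, about 0.1 kg: 110 x 24 x 4 mm, round nose, thin orange line across its top; upright black block 12 x 24 mm on its tail, 22 high from the blade's underside. Origin: underside, below the line; x to the nose (at +40), block at x -70 to -58, z up. Starts before the gap, nose towards it, a little askew and off-centre; slides freely
- line (a point): Middle of the orange line, on the blade's top, 4 mm above the blade's origin; it starts 80 to 110 mm before the bridge's front face
- steel_dish: Bystander (sizes in mm): shallow round steel dish, 99 across, 29 high; origin at the centre of its underside
- wax_block: Bystander (sizes in mm): cream block, 30 x 46 x 22; origin at the centre of its underside
- marker_black: Bystander (sizes in mm): marker pen with black cap, 117 long, 15 thick, lying; origin at the centre of its underside
- rubber_stopper: Bystander (sizes in mm): red-brown conical stopper, 26 across, 26 high; origin at the centre of its underside
- petri_glass: Bystander (sizes in mm): empty clear round dish, 100 across, 16 high; origin at the centre of its underside
- forceps: Bystander (sizes in mm): steel forceps, 122 long, 10 high, lying; origin at the centre of its underside

How it is judged:
On the way:
1. the blade's nose is in the gap, at least 5 mm past the front face, the blade flat on the bed (x of gauge in the frame of applicator above -0.035 m and y of gauge in the frame of applicator between -0.008 and 0.008 m and z of gauge in the frame of applicator between 0.005 and 0.011 m and angle between gauge's own z axis and vertical below 0.06 rad), for 0.05 s.
At the end, for the whole second after the job is handed in: The gauge blade lies flat on the bed and at rest in the gap, straight within 0.15 rad and within 6 mm of the gap's middle line, its orange line within 5 mm of the plane of the bridge's front face (x of gauge in the frame of applicator between -0.005 and 0.005 m and y of gauge in the frame of applicator between -0.006 and 0.006 m and angle between the x axis of gauge and the x axis of applicator, either way round below 0.15 rad and z of gauge in the frame of applicator between 0.005 and 0.011 m and angle between gauge's own z axis and vertical below 0.06 rad and linear speed of gauge below 0.01 m/s); the robot touches nothing.
It fails at once if a bystander (dish, block, marker, stopper, glass dish, forceps) is shifted by more than 30 mm (distance of any of steel_dish, wax_block, marker_black, rubber_stopper, petri_glass, forceps from where it was at the start of the episode above 0.03 m).
It also fails if it takes over 35 s, if anything falls off the work surface, if the arm or the gripper's body presses on something with over 40 N, if the wrist force passes 120 N, or if a joint passes its speed limit or range.

### The arm

A 6-joint arm with a two-finger parallel gripper is mounted at the origin on a cart in front of the work surface, level with it; the furniture and walls round the work are solid. World frame = base frame: x ahead of the robot, y to its left, z up, the work surface at z = 0. Lengths are in m, angles in rad, forces in N, time in s.
With the tool pointing down it reaches from about 0.3 to 0.775 m from the base axis. Payload 14.6 kg.
Tool frame: the origin (TCP) lies midway between the tips of the shut fingers; the grasp point (between the pads) lies 19 mm behind it (ctrl.grip_depth is the distance from the TCP to the grasp point, in m); z points along the fingers, x is the direction in which the jaws open and shut, and the axes are right-handed (so a half turn about z gives the same grasp; the last joint's range is limited). The gripper opens to 94 mm and grips with 3 to 60 N. Pads are 16 mm wide; open, the fingers measure 119 mm over their backs; the gripper's body (75 mm by 177 mm) begins 78 mm behind the grasp point.
Start: joints at [1.043, 0.3, 1.521, -0, 1.321, -0.067], TCP at [0.245, 0.493, 0.18] pointing down, gripper open.
Joint ranges: [-3.03, 3.03], [-0.79, 2.21], [0.23, 2.52], [-1.04, 4.18], [0, 3.07], [-2.55, 2.55]. Speed limits (rad/s): [2.22, 2.22, 2.57, 3.14, 3.14, 3.14].

### API

Orientations are given as [roll, pitch, yaw] about the fixed x, y, z axes, in that order (R = Rz(yaw) Ry(pitch) Rx(roll)).
In Python, from station import ctrl gives the robot as it stands.
- The arm moves only by the tool play_rows, never from a script. Its argument "steps" is a list that holds one entry, the list of rows, each a list of 7 numbers: the shift along the tool's x, y, z in cm, then the turn, a rotation vector about the tool's x, y, z in rad, then the opening, from 0 (shut) to 1 (fully open). In form: [[[x, y, z, ax, ay, az, hand], ...]]. A call has 1 to 20 rows; each row is the pose to reach, as a shift and turn from the pose measured when the call began, along the tool's axes at that moment; what a row does not reach only later rows make up. A row lasts 1/12 s, in which the tool goes at most 41.7 mm and 7.16 degrees, less where a joint would pass 70% of its speed; a pose out of reach is approached as far as the arm can. A call with a gripper value outside its range is refused whole. The fingers move at their own pace and stop on an object; "force" is the grip in N (left out, the last holds). Time passes only in rows, so rows that repeat a pose let the fingers close. It gives the time, the measured TCP pose, the force and the opening at its end, in the units of the state.
- ctrl.get_obs(): the state, without advancing time (a new reading comes with each control period).
- ctrl.camera(name): name is "scene" or "top"; returns a dict with "frame" (384x512x3 uint8, blue, green, red), "fovy" (degrees; the focal length in pixels is half the picture's height over the tangent of half this angle, whatever the lens; pixels are square), "cx", "cy" (the principal point, pixels), "world_to_cam" (4x4, takes a point from world to camera coordinates). Camera axes: x right, y up, looking along -z (the intrinsics and any distortion apply to the point x, -y, -z); pixel columns grow to the right and rows downward; lengths in m; the calibration is good to about 2 mm. A picture is of the moment at which its call begins. There is no depth.
- ctrl.hand_in(): hands the job in, once; it reports no verdict.
The state is a dict: "time_s": time; "qpos": joint angles; "joint_vel": joint speeds; "tau": joint torques, N m; "ee_pos": TCP position; "eef_rot": TCP orientation; "force": force on the tool from outside, world axes, zero at the start; "moment": the same for the moment, N m; "grip_width": finger opening in m.
Only numpy, scipy, OpenCV 4.12 (cv2) and the standard library are available. Lean on these libraries where they do the work, as an engineer would, in place of code of your own. Each camera call takes 0.05 s, during which the arm holds its last target. There are 200 camera calls.

## Working session

There is one attempt and no reset: what is moved stays moved. The work goes in short steps, Python scripts to look and compute and a tool call to move; the robot and the scene stay as the last step left them, time stands still between calls to the robot, and variables do not carry over. Pictures are saved under pics/ and viewed, about 8 in all and at most 12, crops included, and the job is handed in when it is done.

Besides the shell and the picture viewer there is one more tool, called after "Request:" by a JSON object that holds its "api" and its "payload". play_rows: Moves the arm, as the interface text tells. Its arguments: {"type":"object","properties":{"steps":{"type":"array"},"force":{"type":"number"}},"required":["steps"]}

```bash
mkdir -p pics; ls
python3 - <<'E'
from station import ctrl
import cv2,numpy as np
o=ctrl.get_obs();print(o)
for n in("scene","top"):
    c=ctrl.camera(n);cv2.imwrite(f"pics/{n}0.png",c["frame"]);np.save(f"{n}0.npy",c,allow_pickle=True)
    print(n,{k:v for k,v in c.items() if k!="frame"})
E
```

```text
pics
{'time_s': 0.0, 'qpos': array([ 1.04340112e+00,  3.00503280e-01,  1.52159715e+00, -3.90153932e-05,
        1.32065634e+00, -6.65833321e-02]), 'joint_vel': array([ 5.44425907e-04, -9.33820531e-04, -5.70972227e-04, -9.58324322e-05,
        4.53990917e-04,  2.03553530e-04]), 'tau': array([ 3.82253011e-04, -5.31804121e+01, -3.52742600e+01,  7.09018693e-02,
        2.43693794e-02, -1.24414046e-04]), 'ee_pos': array([0.24443017, 0.49237795, 0.17936189]), 'eef_rot': array([-3.14155291e+00,  1.16405439e-03,  1.10999416e+00]), 'force': array([-0.2490593 , -0.41213516,  0.39718247]), 'moment': array([0.04775653, 0.02629601, 0.02221501]), 'grip_width': 0.09402837433342424}
scene {'fovy': 52.12610430143649, 'cx': 253.65233507769898, 'cy': 191.27748739010417, 'world_to_cam': array([[ 0.57192724, -0.82017312, -0.01467261, -0.35921587],
       [ 0.36757122,  0.24024403,  0.89842874, -0.23138617],
       [-0.7333421 , -0.5192291 ,  0.43887413, -0.76238429],
       [ 0.        ,  0.        ,  0.        ,  1.        ]])}
top {'fovy': 42.265048823131366, 'cx': 255.87668533894967, 'cy': 187.92039636201338, 'world_to_cam': array([[-0.00797712, -0.99996473,  0.0026267 , -0.04559777],
       [ 0.98770052, -0.00746904,  0.15617903, -0.56081102],
       [-0.1561539 ,  0.00384025,  0.98772527, -1.24498948],
       [ 0.        ,  0.        ,  0.        ,  1.        ]])}
```

View pics/scene0.png

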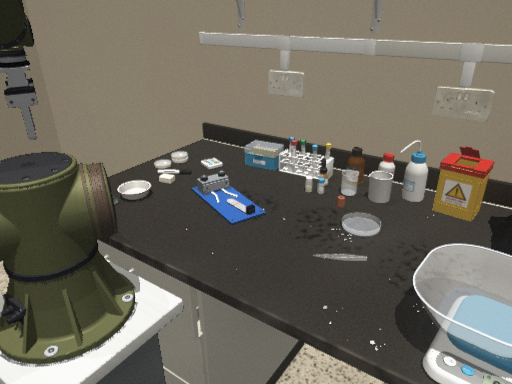

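View pics/top0.png

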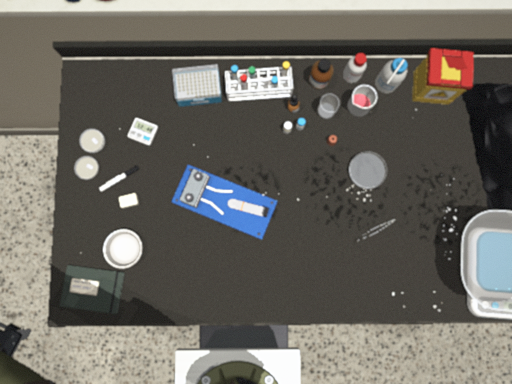

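Scene: bed (blue) at top-view (172–278, 165–240), bridge near (195,188), blade white with its black block near (266,211); the gap direction is to image-left. Enlarging both.

Run:
```python
import cv2
a=cv2.imread("pics/top0.png")[158:246,165:285];b=cv2.imread("pics/scene0.png")[165:225,185:270]
a=cv2.resize(a,None,fx=4.5,fy=4.5,interpolation=cv2.INTER_CUBIC)  # 540x396
b=cv2.resize(b,(255*3//1,180*3//1),interpolation=cv2.INTER_CUBIC)
cv2.imwrite("pics/crop_t.png",cv2.resize(a,(780,572)));cv2.imwrite("pics/crop_s.png",b)
```

```text
(no output)
```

View pics/crop_t.png

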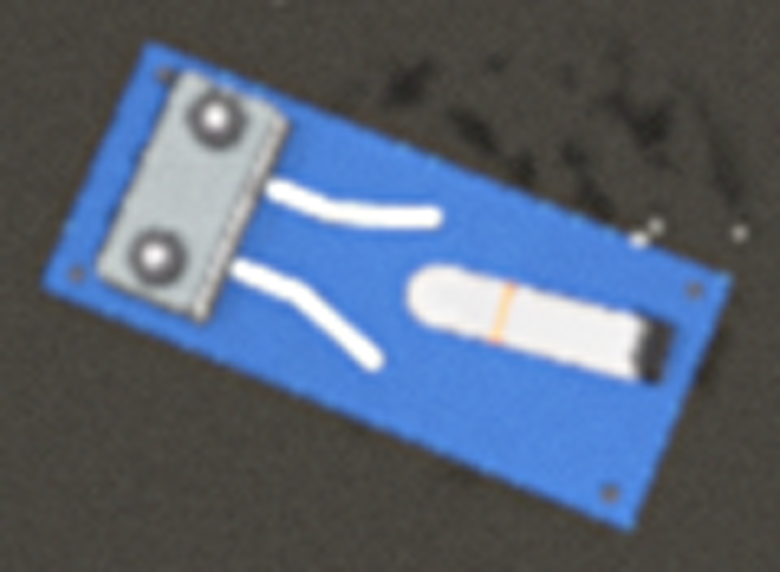

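View pics/crop_s.png

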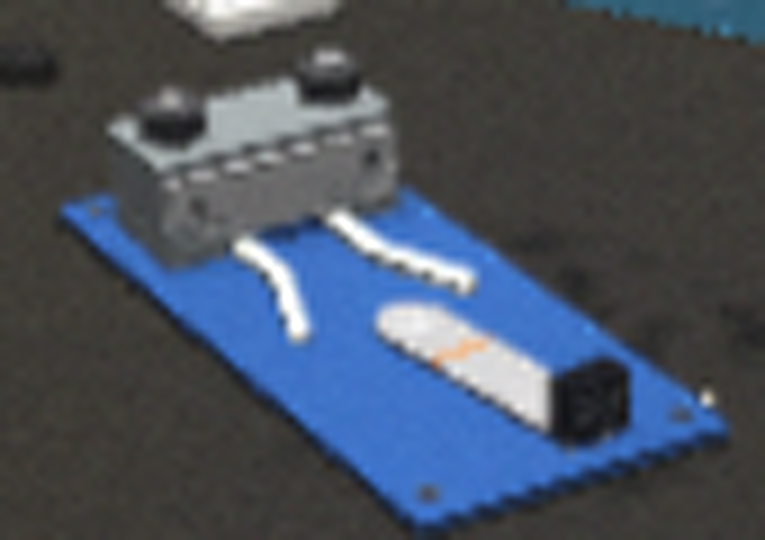

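Crop (6.5× from offset (165,158)): bed corners at about (150,40),(735,280),(632,530),(42,290); line at (503,313); block near (655,347); guides clear. Now measure.

```bash
cat > h.py <<'E'
import numpy as np,cv2
def rays(c,uv,z):
    H=c["frame"].shape[0];f=H/2/np.tan(np.radians(c["fovy"])/2)
    uv=np.atleast_2d(uv).astype(float)
    d=np.c_[(uv[:,0]-c["cx"])/f,-(uv[:,1]-c["cy"])/f,-np.ones(len(uv))]
    R,t=c["world_to_cam"][:3,:3],c["world_to_cam"][:3,3]
    o=-R.T@t;D=d@R
    return o+D*((z-o[2])/D[:,2])[:,None]
def big(m):
    cs,_=cv2.findContours(m.astype(np.uint8),cv2.RETR_EXTERNAL,cv2.CHAIN_APPROX_NONE)
    return max(cs,key=cv2.contourArea)[:,0]
def measure(c,box=(165,285,158,246),k=8):
    u0,u1,v0,v1=box
    im=cv2.resize(c["frame"][v0:v1,u0:u1],None,fx=k,fy=k,interpolation=cv2.INTER_CUBIC)
    h,s,v=cv2.split(cv2.cvtColor(im,cv2.COLOR_BGR2HSV))
    px=lambda p:(np.asarray(p)+.5)/k-.5+[u0,v0]
    blue=cv2.morphologyEx(((h>95)&(h<125)&(s>120)).astype(np.uint8),cv2.MORPH_OPEN,np.ones((5,5)))
    bed=rays(c,px(big(blue)),.008)[:,:2]*1000
    r=cv2.minAreaRect(bed.astype(np.float32))
    org=((h<25)&(s>50)&(v>170)).astype(np.uint8)
    ys,xs=np.nonzero(org);lin=rays(c,px(np.c_[xs,ys].mean(0)),.012)[0]*1000 if len(xs) else None
    white=((s<55)&(v>200))|(org>0)
    white=cv2.morphologyEx(white.astype(np.uint8),cv2.MORPH_OPEN,np.ones((5,5)))
    cs,_=cv2.findContours(white,cv2.RETR_EXTERNAL,cv2.CHAIN_APPROX_NONE)
    W=[]
    for q in cs:
        if cv2.contourArea(q)>20*k*k:
            W.append(cv2.minAreaRect((rays(c,px(q[:,0]),.012)[:,:2]*1000).astype(np.float32)))
    return r,lin,W,im
E
python3 - <<'E'
from h import *
for n in("top","scene"):
    c=np.load(n+"0.npy",allow_pickle=True).item()
    r,l,W,_=measure(c,*((),) if n=="top" else ((185,270,165,225),))
    print(n,r,cv2.boxPoints(r).round(1).tolist(),l)
    for w in W:print("  ",w)
E
```

```text
Traceback (most recent call last):
  File "h.py", line 13, in measure
    u0,u1,v0,v1=box
    ^^^^^^^^^^^
ValueError: not enough values to unpack (expected 4, got 0)
```

Run:
```python
from h import *
for n,b in(("top",(165,285,158,246)),("scene",(185,270,165,225))):
    c=np.load(n+"0.npy",allow_pickle=True).item()
    r,l,W,_=measure(c,b)
    print(n,r,cv2.boxPoints(r).round(1).tolist(),l)
    for w in W:print("  ",w)
```

```text
top ((531.4436645507812, 34.726707458496094), (262.989501953125, 112.68253326416016), 67.0828628540039) [[428.29998779296875, -64.4000015258789], [532.0999755859375, -108.30000305175781], [634.5, 133.89999389648438], [530.7999877929688, 177.8000030517578]] [518.1087876  -12.61971061  12.        ]
   ((515.906005859375, -21.08875274658203), (97.31363677978516, 25.588634490966797), 74.38951110839844)
   ((520.354736328125, 65.55647277832031), (73.0966567993164, 13.252533912658691), 55.05924987792969)
   ((561.4594116210938, 48.52248764038086), (72.27111053466797, 13.016639709472656), 79.20780944824219)
scene ((526.7833862304688, 28.197364807128906), (268.9698486328125, 115.35770416259766), 66.98731231689453) [[421.1000061035156, -73.0], [527.2999877929688, -118.0999984741211], [632.4000244140625, 129.39999389648438], [526.2999877929688, 174.5]] [514.97441429 -16.04974535  12.        ]
   ((514.3602294921875, -22.198230743408203), (90.65000915527344, 23.902923583984375), 73.68534088134766)
   ((518.9624633789062, 62.43765640258789), (74.49021911621094, 11.771537780761719), 54.979984283447266)
   ((560.8861694335938, 45.553653717041016), (73.7645034790039, 12.836252212524414), 79.54825592041016)
```

```bash
cat > go.py <<'E'
import sys,numpy as np
from station import ctrl
from scipy.spatial.transform import Rotation as Q
def rel(p,yaw):
    o=ctrl.get_obs();R=Q.from_euler("xyz",o["eef_rot"]);G=Q.from_euler("xyz",[np.pi,0,yaw])
    return (R.inv().apply(np.array(p)-o["ee_pos"])*100).round(2),(R.inv()*G).as_rotvec().round(3)
if __name__=="__main__":
    a=list(map(float,sys.argv[1:]));print(*rel(a[:3],a[3]))
    o=ctrl.get_obs();print(o["time_s"],o["ee_pos"].round(4),o["eef_rot"].round(3),o["force"].round(2),o["grip_width"])
E
python3 go.py 0.501 -0.074 0.10 -0.272
```

```text
[-39.32  48.17   7.98] [1.000e-03 1.000e-03 1.382e+00]
0.1 [0.2445 0.4924 0.1795] [-3.142e+00  1.000e-03  1.110e+00] [1.06 0.1  0.06] 0.09373941103419145
```

Request:
{"api": "play_rows", "payload": {"steps": [[[-39.3, 48.2, 0, 0, 0, 1.382, 1], [-39.3, 48.2, 0, 0, 0, 1.382, 1], [-39.3, 48.2, 0, 0, 0, 1.382, 1], [-39.3, 48.2, 0, 0, 0, 1.382, 1], [-39.3, 48.2, 0, 0, 0, 1.382, 1], [-39.3, 48.2, 0, 0, 0, 1.382, 1], [-39.3, 48.2, 0, 0, 0, 1.382, 1], [-39.3, 48.2, 0, 0, 0, 1.382, 1], [-39.3, 48.2, 0, 0, 0, 1.382, 1], [-39.3, 48.2, 0, 0, 0, 1.382, 1], [-39.3, 48.2, 0, 0, 0, 1.382, 1], [-39.3, 48.2, 0, 0, 0, 1.382, 1], [-39.3, 48.2, 0, 0, 0, 1.382, 1], [-39.3, 48.2, 0, 0, 0, 1.382, 1], [-39.3, 48.2, 0, 0, 0, 1.382, 1], [-39.3, 48.2, 0, 0, 0, 1.382, 1], [-39.3, 48.2, 8, 0, 0, 1.382, 1], [-39.3, 48.2, 8, 0, 0, 1.382, 1], [-39.3, 48.2, 8, 0, 0, 1.382, 1], [-39.3, 48.2, 8, 0, 0, 1.382, 1]]]}}

```text
time_s: 1.77
ee_pos: [0.5006, -0.0736, 0.0994]
eef_rot: [3.14, 0.004, -0.272]
force: [0.3, -0.7, 0.7]
grip_width: 0.0941
```

```bash
python3 go.py 0.501 -0.074 0.019 -0.272
python3 - <<'E'
from station import ctrl
import cv2
c=ctrl.camera("scene");cv2.imwrite("pics/s1.png",cv2.resize(c["frame"][120:240,170:300],None,fx=5,fy=5,interpolation=cv2.INTER_CUBIC))
E
```

```text
[0.08 0.02 8.04] [0.001 0.004 0.   ]
1.7667 [ 0.5006 -0.0736  0.0994] [ 3.14   0.004 -0.272] [ 0.27 -0.72  0.73] 0.09413439926283303
```

View pics/s1.png

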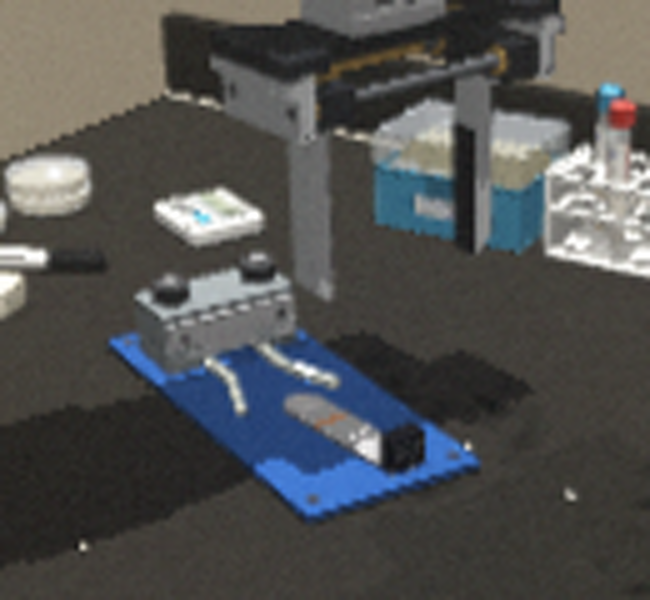

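The fingers (tips at (318,295) and (470,250)) straddle the block (403,447) in the right direction. Descend and close gently.

Request:
{"api": "play_rows", "payload": {"steps": [[[0.1, 0, 3, 0, 0, 0, 1], [0.1, 0, 6, 0, 0, 0, 1], [0.1, 0, 7.5, 0, 0, 0, 1], [0.1, 0, 8.1, 0, 0, 0, 1], [0.1, 0, 8.1, 0, 0, 0, 0.5], [0.1, 0, 8.1, 0, 0, 0, 0.3], [0.1, 0, 8.1, 0, 0, 0, 0.2], [0.1, 0, 8.1, 0, 0, 0, 0.2], [0.1, 0, 8.1, 0, 0, 0, 0.2], [0.1, 0, 8.1, 0, 0, 0, 0.2], [0.1, 0, 8.1, 0, 0, 0, 0.2], [0.1, 0, 8.1, 0, 0, 0, 0.2], [0.1, 0, 8.1, 0, 0, 0, 0.2], [0.1, 0, 8.1, 0, 0, 0, 0.2]]], "force": 8}}

```text
time_s: 2.98
ee_pos: [0.5027, -0.0742, 0.0202]
eef_rot: [3.141, -0.0, -0.272]
force: [-0.0, -0.3, -1.1]
grip_width: 0.0311
```

```bash
python3 go.py 0.501 -0.074 0.019 -0.4
```

```text
[-0.17  0.03  0.12] [ 0.001 -0.     0.128]
2.9833 [ 0.5027 -0.0742  0.0202] [ 3.141 -0.    -0.272] [-0.02 -0.3  -1.06] 0.031079230218233334
```

Request:
{"api": "play_rows", "payload": {"steps": [[[0, 0, 0, 0, 0, 0, 0.1], [0, 0, 0, 0, 0, 0, 0.1], [0, 0, 0, 0, 0, 0, 0.1], [0, 0, 0, 0, 0, 0, 0.1], [0, 0, 0, 0, 0, 0, 0.1]]], "force": 8}}

```text
time_s: 3.4
ee_pos: [0.5027, -0.0742, 0.0202]
eef_rot: [3.141, 0.0, -0.272]
force: [0.5, 0.6, -0.3]
grip_width: 0.0098
```

Run:
```python
from h import *
from station import ctrl
o=ctrl.get_obs();print(o["ee_pos"],o["eef_rot"],o["force"],o["grip_width"])
c=ctrl.camera("scene")
im=cv2.resize(c["frame"][150:230,180:280],None,fx=7,fy=7,interpolation=cv2.INTER_CUBIC);cv2.imwrite("pics/s2.png",im)
```

```text
[ 0.50268964 -0.07418329  0.02015773] [ 3.14062549e+00  9.85971928e-05 -2.71696243e-01] [ 0.52973222  0.57405818 -0.25670188] 0.009789954000848795
```

View pics/s2.png

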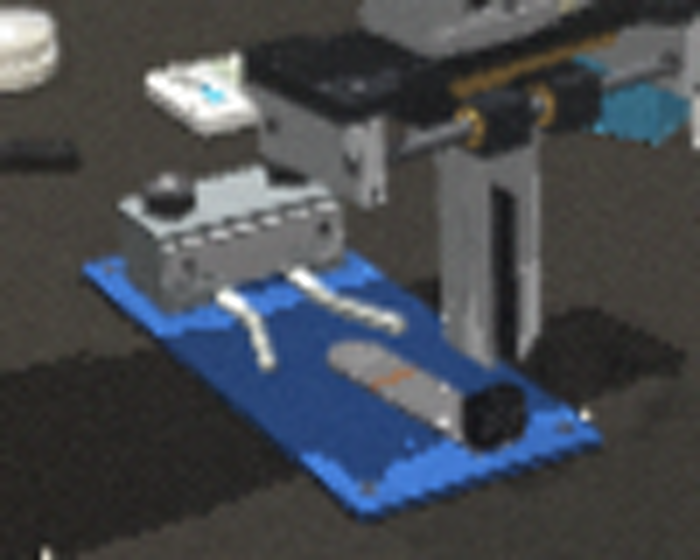

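Run:
```python
from h import *
from station import ctrl
o=ctrl.get_obs();print(o["ee_pos"])
c=ctrl.camera("scene");t=ctrl.camera("top")
print("tip by scene",rays(c,[[251,202],[253.6,202]],.02))
p=np.r_[o["ee_pos"],1]
for n,k in(("s",c),("t",t)):
    f=192/np.tan(np.radians(k["fovy"])/2);q=k["world_to_cam"]@p;print(n,k["cx"]-f*q[0]/q[2],k["cy"]+f*q[1]/q[2])
k=np.load("top0.npy",allow_pickle=True).item();print(abs(k["world_to_cam"]-t["world_to_cam"]).max())
im=cv2.resize(t["frame"][158:246,165:305],(770,484),interpolation=cv2.INTER_CUBIC);cv2.imwrite("pics/t2.png",im)
```

```text
[ 0.50270585 -0.07421839  0.02017883]
tip by scene [[ 0.53452514 -0.05639966  0.02      ]
 [ 0.5385844  -0.06258367  0.02      ]]
s 249.6208046340314 208.05271948523833
t 265.27201452414164 211.0011390311769
0.0
```

View pics/t2.png

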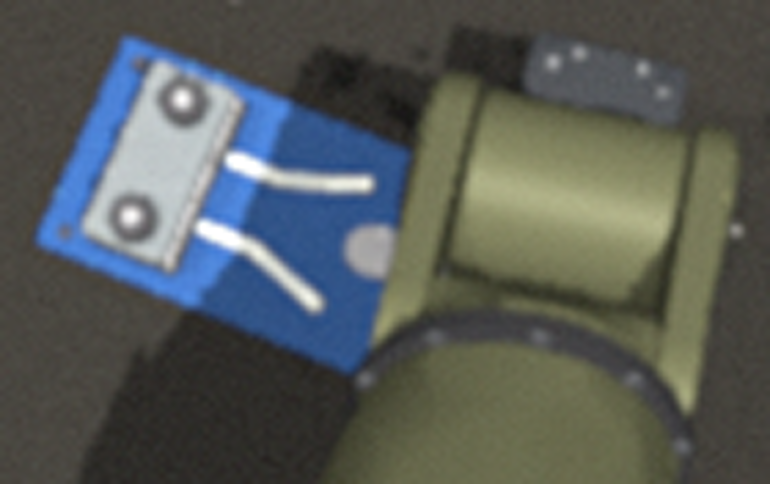

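Run:
```python
from h import *
c=np.load("scene0.npy",allow_pickle=True).item()
def pr(p):
    f=192/np.tan(np.radians(c["fovy"])/2);q=c["world_to_cam"]@np.r_[p,1];return np.round([c["cx"]-f*q[0]/q[2],c["cy"]+f*q[1]/q[2]],1)
print("start",pr([.2444,.4924,.1794]),pr([.2444,.4924,.1994]))
for z in(.0994,.1194):
  p=np.array([.5006,-.0736,z]);x=np.array([np.cos(-.272),np.sin(-.272),0])*.053
  print(z,pr(p),"tips",pr(p-x),pr(p+x))
print("now",[(z,pr([.5027,-.0742,z])) for z in(.02,.03,.04,.05)])
cv2.imwrite("pics/st0.png",cv2.resize(c["frame"][60:160,0:100],(600,600),interpolation=cv2.INTER_CUBIC))
```

```text
start [ 34.  142.9] [ 32.1 136.1]
0.0994 [248.4 182.2] tips [232.5 187.8] [263.4 176.9]
0.1194 [248.3 175.3] tips [232.2 180.8] [263.4 170.1]
now [(0.02, array([249.6, 208.1])), (0.03, array([249.5, 204.9])), (0.04, array([249.5, 201.7])), (0.05, array([249.4, 198.4]))]
```

View pics/st0.png

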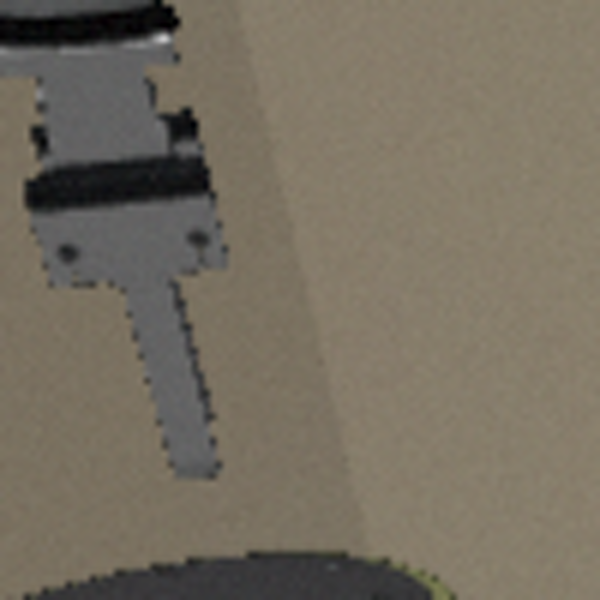

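Both earlier pictures and this one (tip at about (32,139), predicted (34,143)) agree: the real finger tips are ~20 mm above the reported TCP, so the fingers shut just above the block. The horizontal position is right. Reopen, go 20 mm lower watching the force, close again.

Request:
{"api": "play_rows", "payload": {"steps": [[[0, 0, 0, 0, 0, 0, 0.7], [0, 0, 0, 0, 0, 0, 0.7], [0, 0, 0, 0, 0, 0, 0.7], [0, 0, 0, 0, 0, 0, 0.7], [0, 0, 0, 0, 0, 0, 0.7], [0, 0, 0, 0, 0, 0, 0.7], [0, 0, 0, 0, 0, 0, 0.7], [0, 0, 0, 0, 0, 0, 0.7], [0, 0, 0, 0, 0, 0, 0.7], [0, 0, 0, 0, 0, 0, 0.7], [-0.1, 0, 0.5, 0, 0, 0, 0.7], [-0.1, 0, 1.0, 0, 0, 0, 0.7], [-0.1, 0, 1.5, 0, 0, 0, 0.7], [-0.1, 0, 2.0, 0, 0, 0, 0.7], [-0.1, 0, 2.0, 0, 0, 0, 0.7]]]}}

```text
time_s: 4.8
ee_pos: [0.5011, -0.0738, -0.0011]
eef_rot: [3.141, 0.002, -0.272]
force: [0.3, 0.0, 0.3]
grip_width: 0.0658
```

Request:
{"api": "play_rows", "payload": {"steps": [[[0, 0, 0, 0, 0, 0, 0.15], [0, 0, 0, 0, 0, 0, 0.15], [0, 0, 0, 0, 0, 0, 0.15], [0, 0, 0, 0, 0, 0, 0.15], [0, 0, 0, 0, 0, 0, 0.15], [0, 0, 0, 0, 0, 0, 0.15], [0, 0, 0, 0, 0, 0, 0.15], [0, 0, 0, 0, 0, 0, 0.15], [0, 0, 0, 0, 0, 0, 0.15], [0, 0, 0, 0, 0, 0, 0.15], [0, 0, 0, 0, 0, 0, 0.15], [0, 0, 0, 0, 0, 0, 0.15], [0, 0, 0, 0, 0, 0, 0.15], [0, 0, 0, 0, 0, 0, 0.15]]], "force": 8}}

```text
time_s: 5.97
ee_pos: [0.5012, -0.0738, -0.001]
eef_rot: [3.141, 0.002, -0.272]
force: [-0.3, -0.6, 3.3]
grip_width: 0.0236
```

```bash
python3 go.py 0.501 -0.074 0.0 -0.4
python3 - <<'E'
from h import *
from station import ctrl
c=ctrl.camera("scene")
cv2.imwrite("pics/s3.png",cv2.resize(c["frame"][150:230,180:280],None,fx=7,fy=7,interpolation=cv2.INTER_CUBIC))
E
```

```text
[-0.01  0.02 -0.1 ] [0.001 0.002 0.128]
5.9667 [ 0.5012 -0.0738 -0.001 ] [ 3.141e+00  2.000e-03 -2.720e-01] [-0.31 -0.61  3.29] 0.023578705277542654
```

View pics/s3.png

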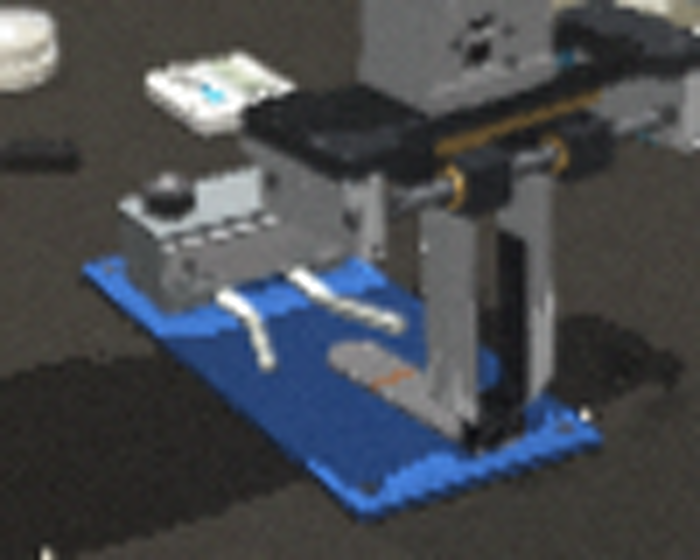

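Fingers hold the block's sides (470–540, 390–440), opening 23.6 mm ≈ 24 expected; blade still flat. Now align and bring on the centre line.

```bash
python3 go.py 0.4879 -0.0684 -0.001 -0.4;python3 go.py 0.5202 0.0080 -0.001 -0.4; python3 go.py 0.5299 0.0310 -0.001 -0.4|head -1
```

```text
[-1.42 -0.17  0.  ] [0.001 0.002 0.128]
6.0167 [ 0.5012 -0.0738 -0.001 ] [ 3.141e+00  2.000e-03 -2.720e-01] [0.22 0.67 3.36] 0.024130753211000826
[-0.36 -8.39 -0.01] [0.001 0.002 0.128]
6.0167 [ 0.5012 -0.0738 -0.001 ] [ 3.141e+00  2.000e-03 -2.720e-01] [0.22 0.67 3.36] 0.024130753211000826
[-4.000e-02 -1.087e+01 -1.000e-02] [0.001 0.002 0.128]
```

Request:
{"api": "play_rows", "payload": {"steps": [[[-0.4, -0.05, 0, 0, 0, 0.03, 0.15], [-0.8, -0.1, 0, 0, 0, 0.07, 0.15], [-1.1, -0.15, 0, 0, 0, 0.1, 0.15], [-1.42, -0.17, 0, 0, 0, 0.128, 0.15], [-1.42, -0.17, 0, 0, 0, 0.128, 0.15], [-1.34, -0.8, 0, 0, 0, 0.128, 0.15], [-1.26, -1.4, 0, 0, 0, 0.128, 0.15], [-1.19, -2.0, 0, 0, 0, 0.128, 0.15], [-1.11, -2.6, 0, 0, 0, 0.128, 0.15], [-1.03, -3.2, 0, 0, 0, 0.128, 0.15], [-1.03, -3.2, 0, 0, 0, 0.128, 0.15]]]}}

```text
time_s: 6.93
ee_pos: [0.5004, -0.039, -0.001]
eef_rot: [3.141, 0.001, -0.399]
force: [0.3, 2.5, 2.7]
grip_width: 0.0241
```

```bash
python3 go.py 0.5202 0.0080 -0.001 -0.4
python3 - <<'E'
from h import *
from station import ctrl
c=ctrl.camera("scene");t=ctrl.camera("top")
a=cv2.resize(c["frame"][160:225,185:270],(510,390),interpolation=cv2.INTER_CUBIC)
b=cv2.resize(t["frame"][160:225,165:215],(280,364),interpolation=cv2.INTER_CUBIC)
b=cv2.copyMakeBorder(b,0,26,0,0,cv2.BORDER_CONSTANT)
cv2.imwrite("pics/s4.png",np.hstack([a,b]))
E
```

```text
[-0.   -5.1  -0.01] [0.001 0.001 0.001]
6.9333 [ 0.5004 -0.039  -0.001 ] [ 3.141e+00  1.000e-03 -3.990e-01] [0.29 2.46 2.73] 0.024071444716087808
```

View pics/s4.png

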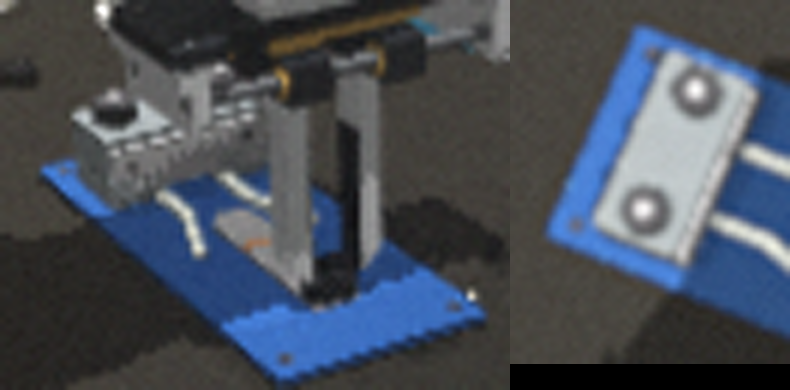

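Blade held and straight, nose at (230,215) in the mouth of the guides. Continue to 25 mm short, watching the force.

Request:
{"api": "play_rows", "payload": {"steps": [[[0, -0.6, 0, 0, 0, 0, 0.15], [0, -1.2, 0, 0, 0, 0, 0.15], [0, -1.8, 0, 0, 0, 0, 0.15], [0, -2.4, 0, 0, 0, 0, 0.15], [0, -3.0, 0, 0, 0, 0, 0.15], [0, -3.5, 0, 0, 0, 0, 0.15], [0, -4.0, 0, 0, 0, 0, 0.15], [0, -4.5, 0, 0, 0, 0, 0.15], [0, -5.1, 0, 0, 0, 0, 0.15], [0, -5.1, 0, 0, 0, 0, 0.15]]]}}

```text
time_s: 7.87
ee_pos: [0.5204, 0.0084, -0.001]
eef_rot: [3.142, 0.001, -0.399]
force: [0.9, 2.7, 3.2]
grip_width: 0.024
```

```bash
python3 go.py 0.5299 0.0310 -0.001 -0.4
python3 - <<'E'
from h import *
from station import ctrl
c=ctrl.camera("scene")
_,l,W,im=measure(c,(205,250,170,222))
A=np.array([554.8,90]);d=np.array([np.cos(np.radians(67.08)),np.sin(np.radians(67.08))]);n=np.array([-d[1],d[0]])
print("line scene",l, (l[:2]-A)@d,(l[:2]-A)@n)
cv2.imwrite("pics/s5.png",cv2.resize(c["frame"][160:225,185:270],(765,585),interpolation=cv2.INTER_CUBIC))
E
```

```text
[-0.   -2.45 -0.  ] [0.    0.001 0.001]
7.8667 [ 0.5204  0.0084 -0.001 ] [ 3.142e+00  1.000e-03 -3.990e-01] [0.86 2.74 3.21] 0.02399249749273233Traceback (most recent call last):
  File "<stdin>", line 6, in <module>
TypeError: 'NoneType' object is not subscriptable
```

Request:
{"api": "play_rows", "payload": {"steps": [[[0, -0.5, 0, 0, 0, 0, 0.15], [0, -1.0, 0, 0, 0, 0, 0.15], [0, -1.5, 0, 0, 0, 0, 0.15], [0, -2.0, 0, 0, 0, 0, 0.15], [0, -2.45, 0, 0, 0, 0, 0.15], [0, -2.45, 0, 0, 0, 0, 0.15]]]}}

```text
time_s: 8.42
ee_pos: [0.5302, 0.0317, -0.001]
eef_rot: [-3.141, 0.001, -0.398]
force: [0.1, 2.3, 3.1]
grip_width: 0.0237
```

Request:
{"api": "play_rows", "payload": {"steps": [[[0, 0, 0, 0, 0, 0, 0.5], [0, 0, 0, 0, 0, 0, 0.5], [0, 0, 0, 0, 0, 0, 0.5], [0, 0, 0, 0, 0, 0, 0.5], [0, 0, 0, 0, 0, 0, 0.5], [0, 0, -2, 0, 0, 0, 0.5], [0, 0, -5, 0, 0, 0, 0.5], [0, 0, -9, 0, 0, 0, 0.5], [0, 0, -12, 0, 0, 0, 0.5], [0, 8, -15, 0, 0, 0, 0.5], [-4, 14, -15, 0, 0, 0, 0.5], [-10, 18, -15, 0, 0, 0, 0.5], [-14, 21, -15, 0, 0, 0, 0.5], [-17, 24, -15, 0, 0, 0, 0.5], [-17, 24, -15, 0, 0, 0, 0.5]]]}}

```text
time_s: 9.67
ee_pos: [0.3323, -0.1017, 0.1468]
eef_rot: [-3.141, 0.001, -0.398]
force: [0.2, -0.5, 1.0]
grip_width: 0.047
```

Run:
```python
from h import *
from station import ctrl
c=ctrl.camera("top");s=ctrl.camera("scene")
np.save("top1.npy",c,allow_pickle=True)
a=cv2.resize(c["frame"][160:245,168:282],(570,425),interpolation=cv2.INTER_CUBIC)
b=cv2.resize(s["frame"][165:225,195:270],(531,425),interpolation=cv2.INTER_CUBIC)
im=np.hstack([a,b]);cv2.imwrite("pics/s6.png",cv2.resize(im,(800,309)))
```

```text
(no output)
```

View pics/s6.png

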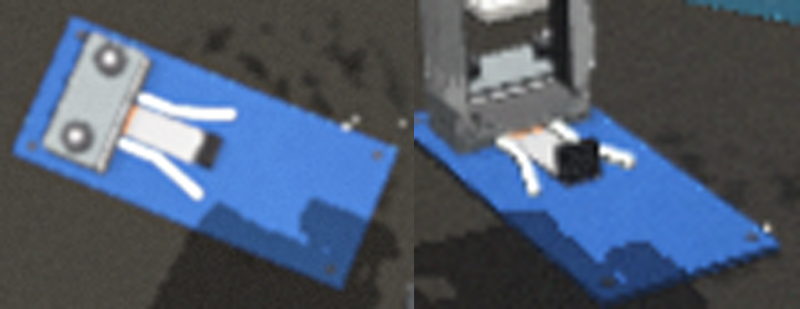

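Blade lies straight between the guides, the orange line just at the bridge's front face (top: (128,120)). Measure it against the start picture.

Run:
```python
from h import *
def ana(c,d,bl):
    k=8;u0,u1,v0,v1=165,285,158,246
    im=cv2.resize(c["frame"][v0:v1,u0:u1],None,fx=k,fy=k,interpolation=cv2.INTER_CUBIC)
    h,s,v=cv2.split(cv2.cvtColor(im,cv2.COLOR_BGR2HSV))
    A=np.array([554.8,90.]);e=np.array([np.cos(np.radians(67.08)),np.sin(np.radians(67.08))]);n=np.array([-e[1],e[0]])
    app=lambda m,z:(lambda P:np.c_[(P-A)@e,(P-A)@n])(rays(c,(np.argwhere(m)[:,::-1]+.5)/k-.5+[u0,v0],z)[:,:2]*1000)
    o=app((h<25)&(s>50)&(v>150),.012);o=o[(abs(o[:,1])<20)];print("orange",o.mean(0),o.min(0),o.max(0),len(o))
    b=app((v<75),.030);b=b[(abs(b[:,1]-bl[1])<20)&(abs(b[:,0]-bl[0])<20)];print("black",b.mean(0),np.percentile(b,[3,97],0))
    w=app((s<60)&(v>190),.012);w=w[(w[:,0]>bl[0]+8)&(w[:,0]<-8 if bl[0]>-100 else w[:,0]>-999)&(abs(w[:,1]-0)<(11 if bl[0]>-100 else 40))]
    print("white x min",np.percentile(w[:,0],1),"mean",w.mean(0))
L=lambda n:np.load(n,allow_pickle=True).item()
ana(L("top0.npy"),0,(-172,-14)); ana(L("top1.npy"),0,(-64,0))
r,l,W,_=measure(L("top1.npy"));print(r,[w for w in W])
```

```text
orange [-108.80635978   -6.17566977] [-112.3254376   -17.50607264] [-105.60998238    5.29008773] 736
black [-172.45152063  -13.30433068] [[-175.80751722  -22.61628867]
 [-169.20650737   -3.93204817]]
white x min -161.03019726932592 mean [-46.86123335  -3.26013518]
orange [ 0.44811797 -0.19326051] [ -2.34210942 -11.19804393] [ 3.18167782 11.45711923] 960
black [-64.63240964   1.0827465 ] [[-68.19974321  -8.39376288]
 [-61.03276072  10.28892874]]
white x min -53.67016207316135 mean [-3.10646376e+01 -7.88128701e-03]
((531.1910400390625, 34.87892150878906), (262.99761962890625, 113.1187515258789), 67.31715393066406) [((541.2461547851562, 58.934837341308594), (74.07310485839844, 70.83354949951172), 67.66001892089844), ((571.1989135742188, 116.18356323242188), (36.656089782714844, 51.32103729248047), 65.63510131835938)]
```

```bash
python3 -c "
from station import ctrl
o=ctrl.get_obs();print(o['time_s'],o['force']);print(ctrl.hand_in())"
```

```text
9.7667 [ 1.12177548 -0.52134758  0.05585721]
the job is handed in; nothing more can be done
None
```

The gauge blade is in the gap with its orange line level with the bridge's front face, and the job is handed in at 9.8 s of the 35 s allowed. I gripped the blade by its tail block, turned it onto the middle line, slid it in along the bed, released it and backed the arm away.

- **Position:** the last top picture puts the line at x ≈ +0.4 mm and y ≈ −0.2 mm, with the blade about 1° off straight. The limits are 5 mm, 6 mm and 0.15 rad. I trust these figures to about 2 mm, since they rest on the camera calibration and a fit to the bed's outline.
- **Flat and clear:** the blade looks flat and free in both views. The arm was well clear, and the forces read during the slide stayed around 4 N or less.
- **Bystanders:** the arm went nowhere near them. I did not measure their positions again at the end.
- **What disagreed:** the reported TCP height did not match the pictures. The finger tips sit about 20 mm higher than stated, so my first grasp closed above the block without moving the blade. I went 20 mm lower and the second grasp held.
- **Check that failed:** measuring the line from the scene camera while still holding the blade found no orange, so the final check rests on the top camera.

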